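Start up the vial warmer

ROBOT

A 6-joint arm with a two-finger parallel gripper is mounted at the origin on the work surface. World frame = base frame: x ahead of the robot, y to its left, z up, the work surface at z = 0. Lengths are in m, angles in rad, forces in N, time in s.
With the tool pointing down it reaches from about 0.275 to 0.825 m from the base axis. Payload 4.9 kg.
Tool frame: the origin (TCP) lies midway between the tips of the shut fingers; the grasp point (between the pads) lies 19 mm behind it (grip_point_offset is the distance from the TCP to the grasp point, in m); z points along the fingers, x is the direction in which the jaws open and shut, and the axes are right-handed (so a half turn about z gives the same grasp; the last joint's range is limited). The gripper opens to 85 mm and grips with 20 to 120 N. Pads are 22 mm wide; open, the fingers measure 114 mm over their backs; the gripper's body (76 mm by 85 mm) begins 54 mm behind the grasp point. The pads swing forward as they close: fully open they stand 13 mm farther back than shut.
Start: joints at [1.134, 0.326, -0.193, 1.052, 0, 1.437], TCP at [0.164, 0.525, 0.231] pointing down, gripper open.
Joint ranges: [-2.65, 2.65], [-0.97, 1.79], [-1.3, 1.35], [-1.93, 2.1], [-1.47, 1.37], [-3.14, 3.14]. Speed limits (rad/s): [2.57, 2.57, 3.14, 3.14, 3.14, 3.14].

INTERFACE

Orientations are given as a rotation vector (axis times angle).
In Python, from cell import * gives the robot as it stands. Calls block until the motion is done:
- movep(position, orientation): joint-space move of the TCP to a pose.
- move_l(position, velocity=0.15, rot=None, until_force=None): straight line of the TCP; rot=None keeps the orientation; velocity is the mean speed in m/s. With until_force (N) it stops when the force on the tool has changed by that much, and returns True; else False.
- set_joints(angles): joint-space move.
- let_go() and grab(newtons=None): open the fingers fully, or close them until they stop; newtons is the grip in N (None keeps the last).
- sleep(seconds).
- ik(position, orientation): joint angles nearest the present ones, or None.
- get_state(): the state.
- grab_frame(name): name is "scene" or "top" or "wrist"; returns a dict with "img" (480x640x3 uint8, red, green, blue), "fx", "fy", "cx", "cy" (pixels), "cam_to_world" (4x4, takes a point from camera to world coordinates); the wrist camera has in their place "T_tool_cam" (4x4, takes a point from camera to tool coordinates, whose origin is the TCP and whose axes are the tool frame's). Camera axes: x right, y down, z forward; pixel columns grow to the right and rows downward; lengths in m; the calibration is good to about 2 mm. A picture is of the moment at which its call begins: read the wrist's pose just before it. There is no depth.
A pose or a line that the arm cannot do raises MotionError and nothing moves.
- sign_off(): hands the job in, once; it reports no verdict.
Trained networks look in the newest picture that a camera, given by its name, has taken for a name from the list of things; names that differ only in an ending like _2 or _b are one class to them, and where a whole thing is asked for, a point or a joint stands for the part that bears it (a point fixed in the world has none). Each returns a list of dicts, best first, with "score" (0 to 1); they miss things now and then, are a little off and sometimes report something else, mostly with a low value. They report only what shows in the picture. A call takes as long as a camera call.
- spot_in(camera, name): "centre" ([column, row] in pixels, amid what is visible of it).
- silhouettes(camera, name): "mask" (480x640 bool, what is visible of it) and "centre" ([column, row] in pixels, amid what is visible of it).
- tip_of(camera, name): "centre" ([column, row] in pixels: a listed point, or the origin of a listed thing).
The state is a dict: "clock": time; "q": joint angles; "joint_velocities": joint speeds; "tau": joint torques, N m; "position": TCP position; "eef_rot": TCP orientation; "contact_force": force on the tool from outside, world axes, zero at the start; "wrist_torque": the same for the moment, N m; "finger_gap": opening from 0.0 (shut) to 1.0 (fully open).
Only numpy, scipy, OpenCV 4.12 (cv2) and the standard library are available. Lean on these libraries where they do the work, as an engineer would, in place of code of your own. Each camera call takes 0.05 s, during which the arm holds its last target.

TASK

Start the vial warmer. First push the rocker on the separate power box fully over, ridged end down; then press the long bar key on the warmer all the way in, so that it stays down; then press the round key all the way in, hold it for two seconds and let it come back up. Do not press the bar key or the round key before its turn, leave the square and cross-shaped keys unpressed, and leave everything else lying or standing where it is: nothing is to be picked up.

Things in the scene. Friction and masses are not known exactly. Their poses are not given: they have to be found in the camera images.
- warmer: The vial warmer: a fixed white console 170 (x) x 280 (y) x 55 mm high, origin under its centre on the bench, +x to its rear. Four white keys on grey modules stand in a row along its front half (40 mm in front of the centre line); on the rear half are an aluminium warm plate (4 mm high) carrying two small vials and a dark display. It may stand on the left or on the right, turned up to 0.3 rad.
- power_box: The power box: a fixed grey box 120 (x) x 85 (y) x 45 mm high, origin under its centre on the bench, on the other side from the warmer, turned any way. On top is a big white rocker 70 mm long (along the box's x) and 34 mm wide between two low black cheeks (tops 61 mm above the bench). The rocker's pivot runs along the box's y axis, 59 mm above the bench over the box's centre.
- rocker (a joint): Angle of the power rocker, rad. 0 to 0.06 at the start: off, ridged end (towards the box's +x) up. 0.4: fully over, on, ridged end down. No spring: stiff, stays where it is left; about 2.5 N on the ridge moves it.
- rocker_ridge (a point): Middle of the top of the ridge, a raised white bar 8 x 34 mm, 5 mm proud, across the rocker's on end, 27 mm from the pivot; about 74 mm above the bench when off. Pressed straight down it sinks about 11 mm, and then is about 63 mm above the bench.
- bar_key (a joint): Travel of the bar key, m: 0 up, 0.006 fully in. No spring: stiff (3 N), stays where it is pushed.
- bar_top (a point): Centre of the top face of the bar key, a white cap 46 mm long (along the warmer's x) and 20 mm wide, top 75 mm above the bench when up. Its grey module plate (56 x 54 x 8 mm) sits on the warmer; the four modules stand in one row, 64 mm apart, along the warmer's y axis, and their order changes from start to start.
- round_key (a joint): Travel of the round key, m: 0 up, 0.006 fully in. Spring key: travel 6 mm, about 1.5 N to start it and 5 N to bottom it; it comes back up when released.
- round_top (a point): Centre of the top face of the round key, a white cap 36 mm across, top 75 mm above the bench when up. Its grey module plate (56 x 54 x 8 mm) sits on the warmer; the four modules stand in one row, 64 mm apart, along the warmer's y axis, and their order changes from start to start.
- square_key (a joint): Travel of the square key, m: 0 up, 0.006 fully in. Not to be pressed. Spring key: travel 6 mm, about 1.5 N to start it and 5 N to bottom it; it comes back up when released.
- square_top (a point): Centre of the top face of the square key, a white cap 30 x 30 mm, top 75 mm above the bench. Its grey module plate (56 x 54 x 8 mm) sits on the warmer; the four modules stand in one row, 64 mm apart, along the warmer's y axis, and their order changes from start to start.
- cross_key (a joint): Travel of the cross-shaped key, m: 0 up, 0.006 fully in. Not to be pressed. Spring key: travel 6 mm, about 1.5 N to start it and 5 N to bottom it; it comes back up when released.
- cross_top (a point): Centre of the top face of the cross-shaped key, white, two bars 40 x 13 mm, top 75 mm above the bench. Its grey module plate (56 x 54 x 8 mm) sits on the warmer; the four modules stand in one row, 64 mm apart, along the warmer's y axis, and their order changes from start to start.
- vial_a: Loose amber vial with white cap, 22 mm across, 42 mm high, origin at its foot, standing on the warm plate. Leave it.
- vial_b: Another such vial on the warm plate. Leave it.
- dish: Loose flat round glass dish, 76 mm across, 18 mm high, origin under its centre, on the bench in front of the warmer. Leave it.
- tally: Loose hand tally counter, steel, 62 x 48 x 34 mm, origin under its centre, beside the power box. Leave it.
- marker: Loose marker pen, white with blue cap, 138 mm long along its x, 14 mm thick, origin under it near its middle, beside the power box. Leave it.
- rack: Loose grey tube rack, 50 x 120 x 47 mm, origin under its centre, towards the back of the bench. Leave it.
- jar: Loose jar, 50 mm across, 70 mm high, origin under its centre, towards the back of the bench. Leave it.

How it is judged:
On the way, in this order (a step that is already met when the one before it is completed fails the run):
1. the rocker is fully over, ridged end down (value of joint rocker above 0.33 rad), for 0.1 s.
2. the bar key is pressed all the way in (value of joint bar_key above 0.0045 m), for 0.1 s.
3. the round key is held all the way in (at least 1.6 s) (value of joint round_key above 0.0045 m), for 1.6 s.
At the end, for the whole second after the job is handed in: The rocker is over to its ridged end (above 0.33 of 0.4 rad), the bar key is down (more than 4.5 of 6 mm), the round, square and cross keys are up (within 1.5 mm), and every loose thing is at rest within 20 mm of where it started (value of joint rocker above 0.33 rad and value of joint bar_key above 0.0045 m and value of joint each of round_key, square_key, cross_key below 0.0015 m and distance of each of vial_a, vial_b, dish, tally, marker, rack, jar from where it was at the start of the episode below 0.02 m and linear speed of each of vial_a, vial_b, dish, tally, marker, rack, jar below 0.02 m/s); the robot touches nothing.
It fails at once if the square or the cross-shaped key is pressed (value of joint any of square_key, cross_key above 0.003 m).
It fails at once if the bar key is pressed while the rocker is not over (value of joint bar_key above 0.003 m and value of joint rocker below 0.3 rad).
It fails at once if the round key is pressed while the rocker is not over or the bar key is not down (value of joint round_key above 0.003 m and (value of joint rocker below 0.3 rad or value of joint bar_key below 0.004 m)).
It fails at once if a loose thing is picked up, tipped or pushed away (distance of any of vial_a, vial_b, dish, tally, marker, rack, jar from where it was at the start of the episode above 0.03 m or angle between any of vial_a, vial_b, dish, tally, marker, rack, jar's own z axis and vertical above 0.35 rad).
It also fails if it takes over 51 s, if anything falls off the work surface, if the arm or the gripper's body presses on something with over 40 N, if the wrist force passes 120 N, or if a joint passes its speed limit or range.

## Working session

There is one attempt and no reset: what is moved stays moved. The work goes in short steps, each a Python script; the robot and the scene stay as the last script left them, time stands still between calls to the robot, and variables do not carry over. Pictures are saved under pics/ and viewed, and the job is handed in when it is done.

```bash
ls; mkdir -p pics
python3 - <<'E'
from cell import *
import cv2
for n in ["scene","top"]:
    f=grab_frame(n); cv2.imwrite(f"pics/{n}0.png",f["img"][:,:,::-1])
    print(n,f["fx"],f["cx"],f["cy"],f["cam_to_world"])
    for t in ["rocker_ridge","bar_top","round_top","square_top","cross_top","power_box","warmer"]:
        print(t,[(r["score"],r["centre"]) for r in tip_of(n,t)][:3])
s=get_state();print(s["clock"],s["position"],s["eef_rot"],s["contact_force"])
E
```

```text
pics
scene 577.7249137485525 319.94117698435315 238.73566452481882 [[ 0.27216566  0.69768865 -0.66268876  1.21086796]
 [ 0.96217344 -0.20603111  0.1782511  -0.1594311 ]
 [-0.01217073 -0.68613535 -0.72737208  0.72717061]
 [ 0.          0.          0.          1.        ]]
rocker_ridge [(0.93, [431.5, 199.0])]
bar_top [(0.84, [205.7, 234.8])]
round_top [(0.91, [127.7, 242.1])]
square_top [(0.53, [246.5, 229.3]), (0.48, [247.8, 267.2])]
cross_top [(0.61, [163.7, 239.4]), (0.3, [425.3, 186.2])]
power_box [(0.75, [410.1, 224.0])]
warmer [(0.88, [189.8, 285.3]), (0.66, [230.8, 225.7])]
top 455.12823993482704 319.87456844297776 236.21310887695336 [[ 0.01664667 -0.99511749  0.09728343  0.53903406]
 [-0.99986058 -0.01644051  0.0029204  -0.01165826]
 [-0.00130675 -0.09731848 -0.99525243  0.87420913]
 [ 0.          0.          0.          1.        ]]
rocker_ridge []
bar_top [(0.89, [413.2, 269.9])]
round_top [(0.76, [485.4, 283.0]), (0.65, [432.4, 220.0])]
square_top [(0.62, [375.7, 264.6])]
cross_top [(0.54, [445.4, 277.5]), (0.49, [191.0, 314.1])]
power_box [(0.88, [216.1, 266.3])]
warmer [(0.57, [422.3, 256.2])]
0.8 [0.1640041  0.52500371 0.23131467] [-2.53102614e+00 -1.86100886e+00 -2.39611314e-05] [ 0.92124837  0.35279445 -0.09482403]
```

View pics/scene0.png

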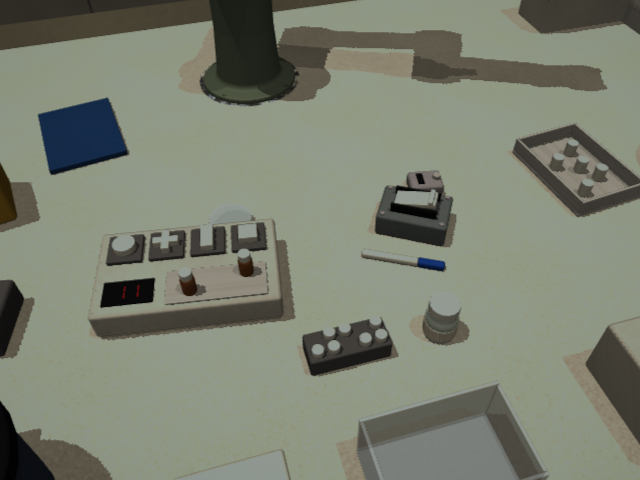

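View pics/top0.png

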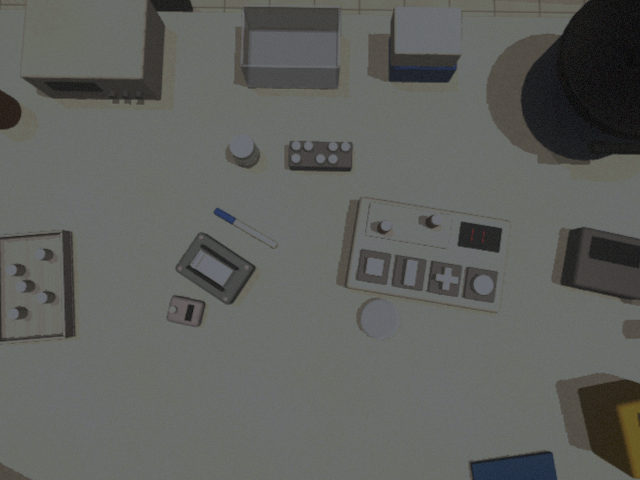

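```bash
cat > h.py <<'E'
import numpy as np
C={'scene':(577.7249,319.941,238.736,np.array([[ 0.27216566,0.69768865,-0.66268876,1.21086796],[0.96217344,-0.20603111,0.1782511,-0.1594311],[-0.01217073,-0.68613535,-0.72737208,0.72717061]])),
'top':(455.12824,319.87457,236.2131,np.array([[0.01664667,-0.99511749,0.09728343,0.53903406],[-0.99986058,-0.01644051,0.0029204,-0.01165826],[-0.00130675,-0.09731848,-0.99525243,0.87420913]]))}
def px(cam,uv,z):
    f,cx,cy,T=C[cam]; d=T[:,:3]@np.array([(uv[0]-cx)/f,(uv[1]-cy)/f,1]); o=T[:,3]
    return o+d*(z-o[2])/d[2]
def proj(cam,p):
    f,cx,cy,T=C[cam]; c=T[:,:3].T@(np.asarray(p)-T[:,3]); return np.array([cx+f*c[0]/c[2],cy+f*c[1]/c[2]])
E
python3 - <<'E'
from h import *
np.set_printoptions(precision=4,suppress=True)
for c,n,uv,z in [('scene','ridge',(431.5,199),.074),('scene','bar',(205.7,234.8),.075),('scene','round',(127.7,242.1),.075),('scene','sq',(246.5,229.3),.075),('scene','cross',(163.7,239.4),.075),
 ('top','bar',(413.2,269.9),.075),('top','round',(485.4,283),.075),('top','sq',(375.7,264.6),.075),('top','cross',(445.4,277.5),.075),('top','box',(216.1,266.3),.0),('scene','box',(410.1,224),.0),('top','x',(191,314.1),.075)]:
    print(c,n,px(c,uv,z))
E
```

```text
scene ridge [0.5811 0.2025 0.074 ]
scene bar [ 0.5578 -0.169   0.075 ]
scene round [ 0.5391 -0.2878  0.075 ]
scene sq [ 0.5641 -0.1053  0.075 ]
scene cross [ 0.5491 -0.2334  0.075 ]
top bar [ 0.5606 -0.1737  0.075 ]
top round [ 0.5399 -0.2996  0.075 ]
top sq [ 0.5688 -0.108   0.075 ]
top cross [ 0.5483 -0.2299  0.075 ]
top box [0.5632 0.189  0.    ]
scene box [0.5591 0.1815 0.    ]
top x [0.4776 0.2121 0.075 ]
```

The top view shows the keys in the order square (375,266), bar (410,272), cross (445,278), round (483,285). The power box is at (215,268), the marker and tally are beside it, and the dish is at (378,318). I'll zoom in to see which end of the rocker has the ridge.

Run:
```python
import cv2,numpy as np
a=cv2.imread('pics/scene0.png')[160:260,350:480]; b=cv2.imread('pics/top0.png')[215:335,150:290]
c=cv2.imread('pics/top0.png')[190:320,340:520]
f=lambda i,w,h:cv2.convertScaleAbs(cv2.resize(i,(w,h),interpolation=cv2.INTER_CUBIC),alpha=1.5)
cv2.imwrite('pics/z0.png',np.hstack([f(a,390,300),f(b,390,300)]))
cv2.imwrite('pics/z1.png',f(c,720,520))
```

```text
(no output)
```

View pics/z0.png

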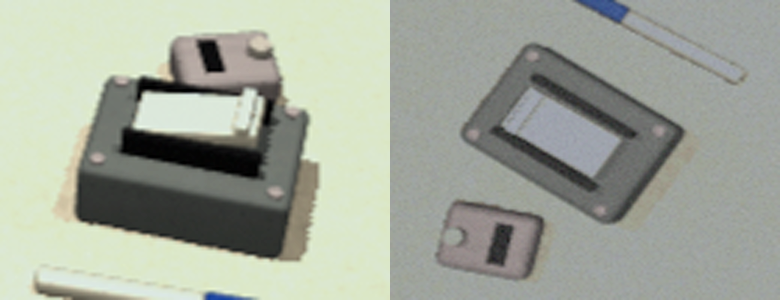

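View pics/z1.png

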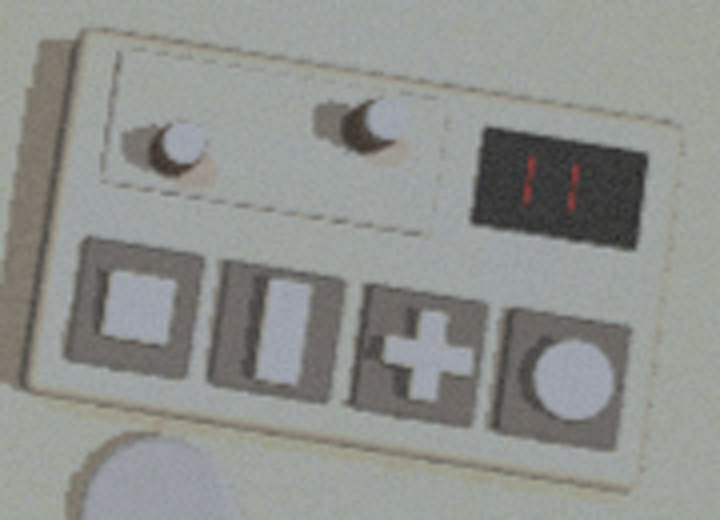

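The scene view shows the ridge at about (431,197), on the end nearer the tally. In the top view it's the upper-left end, at about (197,258).

Run:
```python
from h import *
np.set_printoptions(precision=4,suppress=True)
for c,n,uv,z in [('top','sq',(375,267),.075),('top','bar',(410.5,272.5),.075),('top','cr',(447.5,279),.075),('top','rnd',(483.5,285),.075),('scene','rnd',(123.5,243),.075),
('scene','cr',(166,240),.075),('scene','bar',(207,235.5),.075),('scene','sq',(247.5,231),.075),('top','ridge',(197.5,258),.074),('scene','ridge',(431.3,197.5),.074),('top','rockc',(212,267),.069),('scene','rockc',(415,199),.069),]:
    print(c,n,px(c,uv,z))
# box corners from top, screws at top z=.045
def t(x,y): return ((x-390)/390*140+150, y/300*120+215)
s=[px('top',t(*p),.045) for p in [(532,57),(474,134),(658,132),(600,210)]]
print(s,np.mean(s,0)); d=(s[2]+s[3]-s[0]-s[1]);print(np.degrees(np.arctan2(-d[1],-d[0])))
```

```text
top sq [ 0.5645 -0.1068  0.075 ]
top bar [ 0.556 -0.169  0.075]
top cr [ 0.5457 -0.2336  0.075 ]
top rnd [ 0.5363 -0.2963  0.075 ]
scene rnd [ 0.5392 -0.2941  0.075 ]
scene cr [ 0.5515 -0.2301  0.075 ]
scene bar [ 0.5599 -0.1673  0.075 ]
scene sq [ 0.5683 -0.1045  0.075 ]
top ridge [0.5752 0.2053 0.074 ]
scene ridge [0.5776 0.2037 0.074 ]
top rockc [0.56   0.1803 0.069 ]
scene rockc [0.5684 0.179  0.069 ]
[array([0.6136, 0.2084, 0.045 ]), array([0.5567, 0.2439, 0.045 ]), array([0.5602, 0.1238, 0.045 ]), array([0.5033, 0.1596, 0.045 ])] [0.5584 0.1839 0.045 ]
57.68404617686092
```

Both cameras agree to about 4 mm. The measured ridge matches pivot + 27 mm along the box's +x axis (about 57.7°), and bar to round comes out at 128 mm, as expected. Next I'll shut the fingers, hover over the ridge and check with the wrist camera.

```bash
cat >> h.py <<'E'
from scipy.spatial.transform import Rotation as Ro
def down(psi): return (Ro.from_euler('z',psi)*Ro.from_matrix(np.diag([1.,-1,-1]))).as_rotvec()
E
python3 - <<'E'
from cell import *
from h import *
import cv2
np.set_printoptions(precision=4,suppress=True)
grab(20)
best=None
for psi in [np.radians(57.7-90),np.radians(57.7+90)]:
    q=ik([.577,.2075,.15],down(psi)); print(psi,q)
    if q is not None and (best is None or abs(q[5])<best[0]): best=(abs(q[5]),psi)
psi=best[1]; movep([.577,.2075,.15],down(psi))
s=get_state();print(s["clock"],s["position"],s["contact_force"],s["finger_gap"])
f=grab_frame("wrist");cv2.imwrite("pics/w1.png",f["img"][:,:,::-1])
R=Ro.from_rotvec(s["eef_rot"]).as_matrix();T=np.eye(4);T[:3,:3]=R;T[:3,3]=s["position"]
W=T@f["T_tool_cam"];print(repr(W),f["fx"],f["cx"],f["cy"])
for t in ["rocker_ridge"]:
  for r in tip_of("wrist",t):
    u,v=r["centre"];d=W[:3,:3]@[(u-f["cx"])/f["fx"],(v-f["cy"])/f["fy"],1];o=W[:3,3];print(r["score"],r["centre"],o+d*(.074-o[2])/d[2])
c=W[:3,:3].T@(np.array([.5752,.2048,.074])-W[:3,3]);print("expect px",f["cx"]+f["fx"]*c[0]/c[2],f["cy"]+f["fy"]*c[1]/c[2])
E
```

```text
-0.5637413483941683 [ 0.2249  0.5027 -0.1368  0.9313 -0.      2.3594]
2.5778513051956247 [ 0.2249  0.5027 -0.1368  0.9313 -0.     -0.7822]
3.4833 [0.5767 0.2082 0.1501] [-0.2727 -0.1537  0.3477] 0.0014336026786438986
array([[-0.8456,  0.5086,  0.1621,  0.5363],
       [ 0.5338,  0.8061,  0.2555,  0.1415],
       [-0.0007,  0.3026, -0.9531,  0.2921],
       [ 0.    ,  0.    ,  0.    ,  1.    ]]) 353.41015713498575 309.61944863778984 237.654493603204
0.65 [314.7, 244.7] [0.5732 0.2059 0.074 ]
expect px 311.2436224686614 244.943782985971
```

View pics/w1.png

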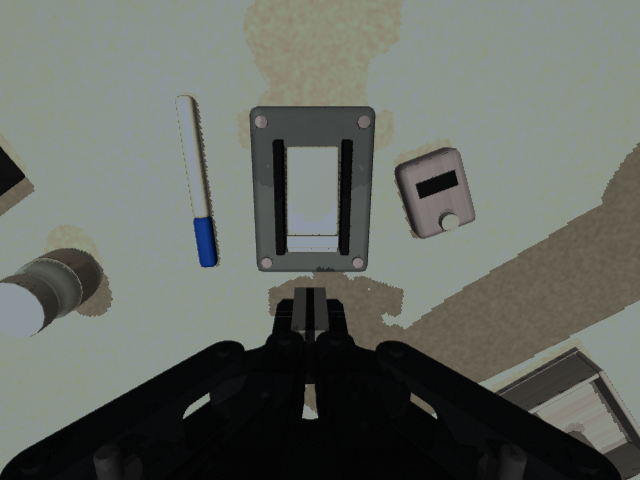

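The wrist view shows the ridge at (313,241), within about 2 mm of my estimate, and the tool is aligned with the box. Pressing now.

Run:
```python
from cell import *
from h import *
import cv2
np.set_printoptions(precision=4,suppress=True)
move_l([.5755,.2075,.085],velocity=.1)
print(get_state()["contact_force"])
h=move_l([.5755,.2075,.056],velocity=.02,until_force=14)
s=get_state();print(h,s["clock"],s["position"],s["contact_force"])
sleep(.2); s=get_state();print(s["position"],s["contact_force"])
move_l([.5755,.2075,.15],velocity=.12)
f=grab_frame("wrist");cv2.imwrite("pics/w2.png",f["img"][100:300,200:440,::-1].repeat(2,0).repeat(2,1))
f=grab_frame("scene");cv2.imwrite("pics/s2.png",f["img"][140:280,320:500,::-1].repeat(3,0).repeat(3,1))
print(get_state()["clock"])
```

```text
[-0.2575 -0.3812  0.0408]
True 5.45 [0.5774 0.2097 0.064 ] [-1.3712  0.8288  6.1414]
[0.5774 0.2097 0.0639] [-1.7867  0.1486  7.5312]
6.625
```

View pics/w2.png

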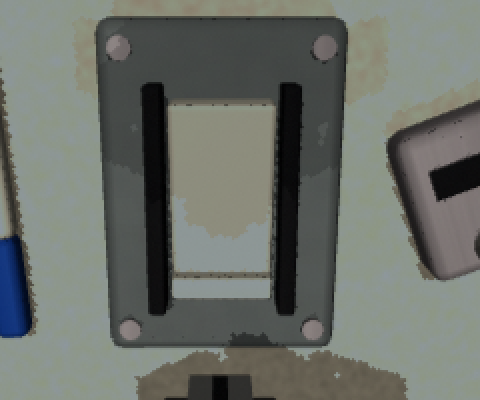

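View pics/s2.png

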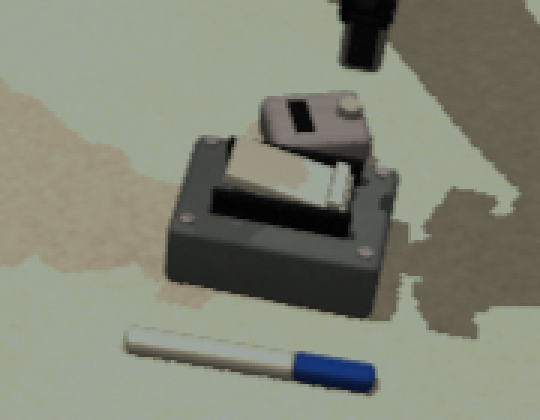

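The rocker has turned, but the tip stopped at z = 64 mm with only about 7 N, so it may not be at its end stop. I'll press again, harder.

Run:
```python
from cell import *
from h import *
import cv2
np.set_printoptions(precision=4,suppress=True)
move_l([.5755,.2075,.075],velocity=.12)
h=move_l([.5765,.2085,.054],velocity=.02,until_force=28)
s=get_state();print(h,s["clock"],s["position"],s["contact_force"])
sleep(.3); s=get_state();print(s["position"],s["contact_force"])
move_l([.5755,.2075,.15],velocity=.12)
f=grab_frame("scene");cv2.imwrite("pics/s3.png",f["img"][140:280,320:500,::-1].repeat(3,0).repeat(3,1))
print(get_state()["clock"])
```

```text
True 8.1 [0.5762 0.208  0.0639] [-2.9576 -0.5113  8.67  ]
[0.5762 0.208  0.0639] [-3.4166  1.0237  9.0928]
9.325
```

View pics/s3.png

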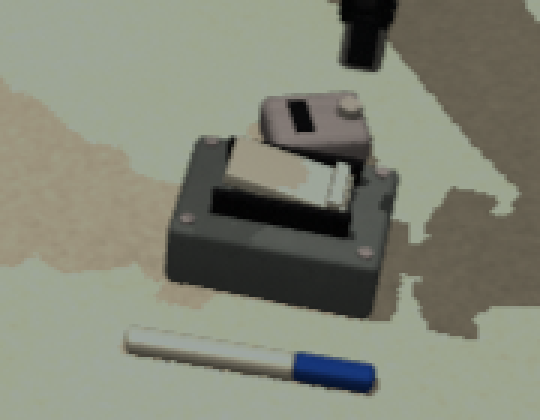

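Same depth at twice the force and an identical picture, so it's at the end stop: the ridge reads 64 mm against about 63 expected. On to the bar key, starting with a hover and a wrist check.

Run:
```python
from cell import *
from h import *
import cv2
np.set_printoptions(precision=4,suppress=True)
best=None
for psi in [-.156,np.pi-.156]:
    q=ik([.558,-.168,.15],down(psi)); print(psi,q)
    if q is not None and (best is None or abs(q[5])<best[0]): best=(abs(q[5]),psi)
psi=best[1]; movep([.558,-.168,.15],down(psi))
s=get_state();print(s["clock"],s["position"],s["contact_force"],s["finger_gap"])
f=grab_frame("wrist");cv2.imwrite("pics/w4.png",f["img"][:,:,::-1])
R=Ro.from_rotvec(s["eef_rot"]).as_matrix();T=np.eye(4);T[:3,:3]=R;T[:3,3]=s["position"]
W=T@f["T_tool_cam"]
print(repr(W),f["fx"],f["cx"],f["cy"])
for t in ["bar_top","round_top","cross_top","square_top"]:
  for r in tip_of("wrist",t)[:2]:
    u,v=r["centre"];d=W[:3,:3]@[(u-f["cx"])/f["fx"],(v-f["cy"])/f["fy"],1];o=W[:3,3];print(t,r["score"],r["centre"],o+d*(.075-o[2])/d[2])
print(get_state()["clock"])
```

```text
-0.156 [-0.4191  0.4498 -0.2244  0.8965  0.      1.3077]
2.985592653589793 [-0.4191  0.4498 -0.2244  0.8965  0.     -1.8339]
11.1417 [ 0.5581 -0.1675  0.1498] [-0.2925  0.0413  0.8273] 0.002774164190556819
array([[ 0.988 , -0.1471, -0.0463,  0.571 ],
       [-0.1542, -0.9416, -0.2994, -0.0921],
       [ 0.0004,  0.303 , -0.953 ,  0.2918],
       [ 0.    ,  0.    ,  0.    ,  1.    ]]) 353.41015713498575 309.61944863778984 237.654493603204
bar_top 0.86 [306.4, 250.4] [ 0.5571 -0.1685  0.075 ]
round_top 0.84 [307.4, 407.9] [ 0.5379 -0.2941  0.075 ]
cross_top 0.64 [419.8, 156.2] [ 0.6337 -0.1198  0.075 ]
square_top 0.76 [306.8, 152.0] [ 0.5671 -0.1069  0.075 ]
square_top 0.35 [418.0, 157.8] [ 0.6326 -0.1205  0.075 ]
11.3917
```

View pics/w4.png

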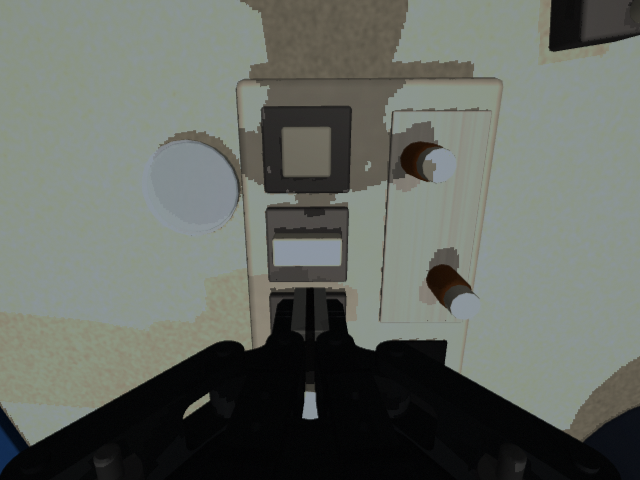

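The wrist view puts the bar at (307,251), which gives (0.557, −0.1685), as predicted. Pressing it.

Run:
```python
from cell import *
from h import *
import cv2
np.set_printoptions(precision=4,suppress=True)
p=[.5573,-.1683]
move_l(p+[.085],velocity=.1)
h=move_l(p+[.062],velocity=.02,until_force=20)
s=get_state();print(h,s["clock"],s["position"],s["contact_force"])
sleep(.3); s=get_state();print(s["position"],s["contact_force"])
move_l(p+[.15],velocity=.12)
f=grab_frame("wrist");cv2.imwrite("pics/w5.png",f["img"][80:380,200:500,::-1].repeat(2,0).repeat(2,1))
f=grab_frame("scene");cv2.imwrite("pics/s5.png",f["img"][200:330,80:300,::-1].repeat(3,0).repeat(3,1))
print(get_state()["clock"])
```

```text
True 13.025 [ 0.5574 -0.1683  0.0689] [-1.3835  1.9746  8.0312]
[ 0.5574 -0.1684  0.0689] [-1.937   0.4809  8.0912]
14.2583
```

View pics/s5.png

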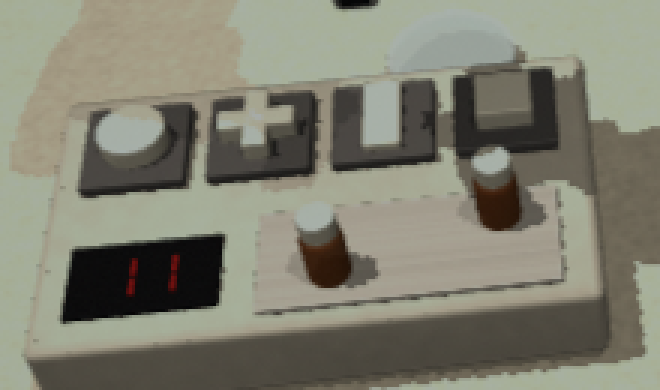

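View pics/w5.png

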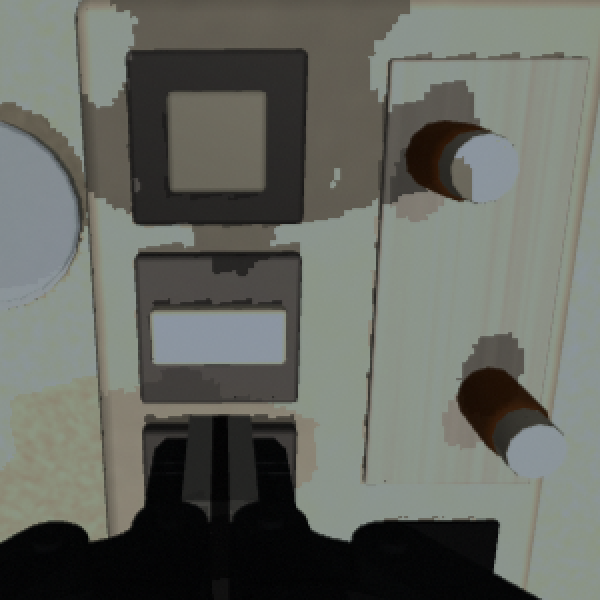

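The bar key is down: the tip stopped at 68.9 mm against 69 expected. The rocker's 63.9 mm also fits, since at 0.4 rad the ridge's inner edge is at 63.9 mm. Now the round key: press, hold and release.

Run:
```python
from cell import *
from h import *
import cv2
np.set_printoptions(precision=4,suppress=True)
p=[.538,-.2945]
move_l(p+[.15],velocity=.12)
move_l(p+[.085],velocity=.1)
print(get_state()["position"])
h=move_l(p+[.062],velocity=.02,until_force=20)
s=get_state();print(h,s["clock"],s["position"],s["contact_force"])
sleep(1.1); s=get_state();print(s["clock"],s["position"],s["contact_force"])
sleep(1.0); s=get_state();print(s["clock"],s["position"],s["contact_force"])
```

```text
[ 0.5384 -0.2947  0.0855]
True 17.1083 [ 0.5381 -0.2946  0.069 ] [-1.7841  1.7135  6.2633]
18.2083 [ 0.5381 -0.2946  0.069 ] [-2.1789  0.8183  8.0914]
19.2083 [ 0.5381 -0.2946  0.069 ] [-1.5274  1.6164  7.5709]
```

Held at 69.0 mm (fully in) for 2.1 s. Releasing and checking.

Run:
```python
from cell import *
from h import *
import cv2
p=[.538,-.2945]
move_l(p+[.2],velocity=.12)
movep([.45,0,.3],down(-.156))
sleep(.3)
for n in ["scene","top"]:
    f=grab_frame(n);cv2.imwrite(f"pics/{n}6.png",f["img"][:,:,::-1])
    for t in ["vial_a","dish","tally","marker","rack","jar"]:
        print(n,t,[(r["score"],r["centre"]) for r in tip_of(n,t)][:2])
s=get_state();print(s["clock"],s["position"],s["contact_force"])
a=cv2.imread('pics/scene6.png');b=cv2.imread('pics/scene0.png')
x=lambda i:cv2.resize(i[200:330,80:300],None,fx=1.8,fy=1.8,interpolation=cv2.INTER_CUBIC)
cv2.imwrite('pics/cmp.png',np.hstack([x(b),x(a)]))
```

```text
scene vial_a [(0.86, [188.2, 287.4]), (0.81, [250.9, 267.5])]
scene dish [(0.91, [231.8, 225.4]), (0.18, [424.8, 188.8])]
scene tally [(0.77, [424.9, 188.9])]
scene marker [(0.93, [402.5, 262.4])]
scene rack [(0.74, [345.1, 356.3])]
scene jar [(0.98, [438.3, 328.0])]
top vial_a [(0.61, [432.9, 223.1]), (0.61, [384.0, 230.2])]
top dish [(0.65, [381.9, 316.5])]
top tally [(0.72, [191.5, 311.4])]
top marker [(0.72, [246.6, 228.3])]
top rack [(0.74, [317.5, 160.4]), (0.34, [186.5, 306.1])]
top jar [(0.87, [251.4, 154.7]), (0.56, [381.4, 320.2])]
22.6833 [4.49994822e-01 3.54039607e-05 3.00031541e-01] [-0.0107218   0.21095934  0.34777792]
```

View pics/scene6.png

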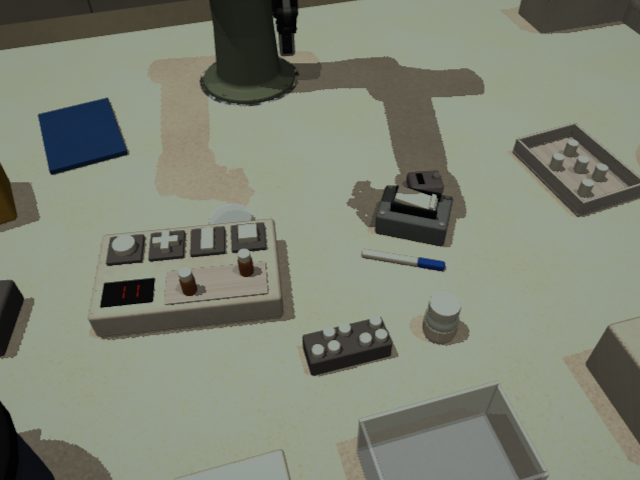

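View pics/cmp.png

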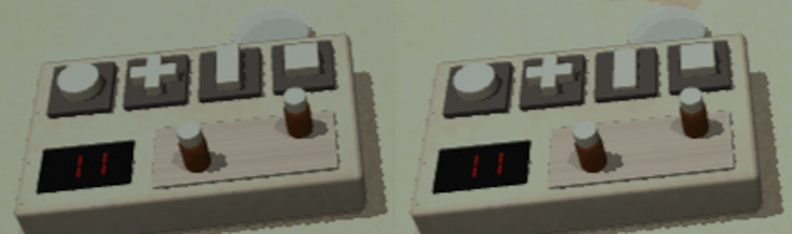

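View pics/top6.png

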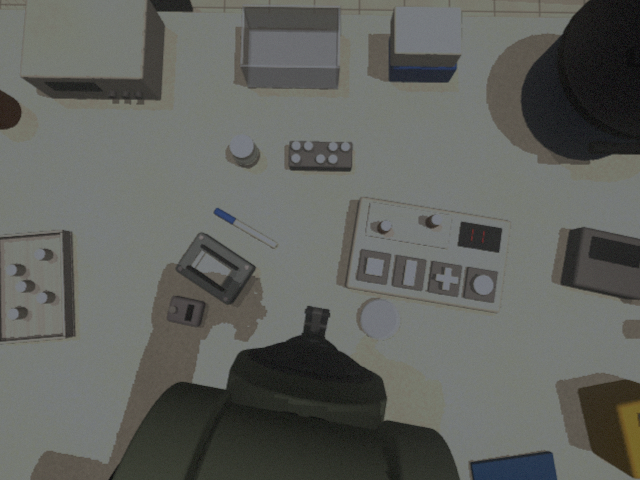

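The before/after pictures show the bar key lower and the round, cross and square keys up. The rocker is tilted over at (415,203) in the scene view. The vials, dish, tally, marker, rack and jar all appear where they were, so I'm handing in.

```bash
python3 -c "
from cell import *
sign_off();print('done')"
```

```text
the job is handed in; nothing more can be done
done
```

The vial warmer is started and the job is handed in. I made all the presses with the fingers shut, in the order you gave, and moved clear at about 22.7 s of the 51 s allowed.

- **Rocker:** I pressed the ridged end twice, because the first press stopped at about 7 N and I wasn't sure it was fully over. The second, harder press stopped at the same 63.9 mm. You gave about 63 mm, but 63.9 mm fits the ridge's inner edge at 0.4 rad, so I took it as fully over.
- **Bar key:** it bottomed at 68.9 mm (69 expected) and stayed down in the pictures afterwards.
- **Round key:** I held it at 69.0 mm for 2.1 s, then let go. It shows as up again in the last pictures.
- **Everything else:** in the before and after pictures, the square and cross keys are up and every loose thing is where it was. The robot was touching nothing.

Two readings disagreed. The scene and top cameras differed by up to 4 mm on the keys and ridge; the wrist camera settled the ridge and the bar key. From the wrist, the network also placed the cross key on a vial, and I ignored that.

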